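# Bring the hanging chocolate tray to rest over the marble slab

### The arm

A 6-joint arm with a two-finger parallel gripper is mounted at the origin on the work surface. World frame = base frame: x ahead of the robot, y to its left, z up, the work surface at z = 0. Lengths are in m, angles in rad, forces in N, time in s.
With the tool pointing down it reaches from about 0.425 to 0.95 m from the base axis. Payload 14.7 kg.
Tool frame: the origin (TCP) lies on the centre line of the jaws, within the pads' length; the fingertips stand 22 mm ahead of it and the grasp point (between the pads) lies 3 mm ahead of it; z points along the fingers, y is the line along which they close (so a half turn about z gives the same grasp; the last joint's range is limited). The gripper opens to 85 mm and grips with 20 to 120 N. Pads are 22 mm wide; open, the fingers measure 114 mm over their backs; the gripper's body (76 mm by 85 mm) begins 54 mm behind the grasp point. The pads swing forward as they close: fully open they stand 13 mm farther back than shut.
Start: joints at [1.225, 0.48, 1.596, -0, 1.065, -0.047], TCP at [0.191, 0.621, 0.253] pointing down, gripper open.
Joint ranges: [-2.75, 2.75], [-0.82, 2.05], [0.23, 2.67], [-1.56, 4.7], [0.09, 2.69], [-2.92, 2.92]. Speed limits (rad/s): [1.89, 1.89, 2.39, 3.01, 3.01, 3.01].

### API

Orientations are given as [roll, pitch, yaw] about the fixed x, y, z axes, in that order (R = Rz(yaw) Ry(pitch) Rx(roll)).
In Python, from rig import status, cams, bot gives the robot as it stands.
- The arm moves only by the tool servo_tool, never from a script. Its argument "moves" is one flat list of numbers, 7 for each row, row after row: the shift along the tool's x, y, z in m, then the turn, a rotation vector about the tool's x, y, z in degrees, then the closure, from -1 (fully open) to 1 (shut). In form: [dx, dy, dz, wx, wy, wz, grip, dx, dy, dz, wx, wy, wz, grip, ...]. A call has 1 to 8 rows; each row is the pose to reach, as a shift and turn from the pose commanded when the call began, along the tool's axes at that moment; what a row does not reach only later rows make up. A row lasts 1/8 s, in which the tool goes at most 62.5 mm and 10.7 degrees, less where a joint would pass 70% of its speed; a pose out of reach is approached as far as the arm can. A call with a gripper value outside its range is refused whole. The fingers move at their own pace and stop on an object; the grip force is fixed at half the most. Time passes only in rows, so rows that repeat a pose let the fingers close. It gives the time, the measured TCP pose, the force, the opening and the grip force at its end, in the units of the state.
- status.get_obs(): the state, without advancing time (a new reading comes with each control period).
- cams.get_image(name): name is "scene" or "top" or "wrist"; returns (picture, depth): 420x560x3 uint8, red, green, blue; 420x560 float32, m along the optical axis (not along the pixel's ray), 0 where there is no reading.
- cams.get_calibration(name): a dict with "mtx" (3x3 intrinsics, pixels), "cam_to_world" (4x4, takes a point from camera to world coordinates). Camera axes: x right, y down, z forward; pixel columns grow to the right and rows downward; lengths in m; the calibration is good to about 2 mm. A picture is of the moment at which its call begins: read the wrist's pose just before it. get_calibration takes no time and is no camera call; for the wrist camera it gives the pose at the moment of the call.
- bot.job_done(): hands the job in; it is judged then, once.
The state is a dict: "t": time; "q": joint angles; "dq": joint speeds; "joint_efforts": joint torques, N m; "tcp_pos": TCP position; "eef_rot": TCP orientation; "force": force on the tool from outside, world axes, zero at the start; "ft_torque": the same for the moment, N m; "opening": finger opening in m; "gripper_force": force on a finger pad.
Only numpy, scipy, OpenCV 4.12 (cv2) and the standard library are available. Lean on these libraries where they do the work, as an engineer would, in place of code of your own. Each camera call takes 0.05 s, during which the arm holds its last target. There are 200 camera calls.

### The job

Take the wooden grip of the overhead trolley and run it along its rail, so that the hanging tray of chocolates is drawn over the threshold bar (which sets it swinging) and on to the marble slab. Take the swing out by moving the trolley only, never touching the tray, its hanger or its counterweight, without swinging wildly, letting the keel swing back against the bar, or knocking any other thing on the table. Stop the tray centred over the slab, keep it hanging still there for a good three seconds, then let go of the grip and leave it still.

Things in the scene. Friction and masses are not known exactly. Their poses are not given: they have to be found in the camera images.
- stand: fixed runway: a straight rail 760 mm long at 270 mm height (bar 18 x 30 mm) on two posts 285 mm high. Origin on the table under the rail's middle; its y axis runs along the rail, the way the trolley must travel; x points away from the robot, z up. Turned up to 0.15 rad about the vertical. The tray hangs beside the rail, 60 mm towards stand +x
- trolley (a joint): position of the trolley along the rail in m, 0 to 0.56 (hard stops at both ends), growing along stand +y; the tray's pivot is at stand x = 0.060, y = value - 0.28, z = 0.270. The trolley weighs 0.35 kg and moves with about 1.5 N of friction, so it stays where it is left
- grip (a point): grasp point on the trolley's upright wooden grip, a block 30 mm (stand x) by 24 mm (stand y), from 258 mm to 324 mm height; this point is on its axis at 300 mm height. The grip is 75 mm towards stand -x from the rail. Take it from above with the fingers closing along stand y
- swing (a joint): swing of the tray's hanger on the trolley's pin, rad: 0 plumb, positive when the tray is ahead of the trolley (towards stand +y), negative when it lags. Tray, hanger and counterweight are one rigid piece, almost undamped (rings for minutes). Small swings: swing'' = -(9.81*swing + trolley'')/Lp, Lp nominally 0.47 m (period 1.4 s), with the hidden load 0.41 to 0.54 m
- tray: aluminium tray 120 mm (stand x) by 180 mm (stand y), rim 20 mm high, with 15 chocolates fixed in it; origin at the centre of its underside, 180 mm below the pivot. With frame and chocolates about 0.5 kg
- counterweight: plain steel cylinder, 44 mm across and 44 mm long, about 0.5 kg, on top of the hanger; origin at its centre's height, 85 mm above the pivot
- keel (a point): middle of the keel bar under the tray: a round bar of radius 6 mm, 50 mm long along stand x, its axis 215 mm below the pivot
- bar (a point): middle of the threshold bar: fixed, round, steel, radius 6 mm, 180 mm long along stand x, at stand y = -0.18, axis 50.6 mm above the table. It overlaps the plumb keel's height by 8 mm and so holds the tray back until the trolley is about 57 mm past the bar (value about 0.157, swing about -0.26); then the keel slips over, with a few N, and the tray swings free
- slab: white marble slab 150 x 170 x 20 mm lying on the table under the tray's path, fixed; origin at the centre of its underside. The hanging keel passes 29 mm above it
- bowl: steel bowl, 110 mm across, 50 mm high; a bystander, leave it alone. Origin at its underside
- jar: amber glass jar, 64 mm across, 90 mm high; a bystander, leave it alone. Origin at its underside
- cup: white cup, 72 mm across, 80 mm high; a bystander, leave it alone. Origin at its underside
- carton: closed cardboard carton 110 x 150 x 45 mm; a bystander, leave it alone. Origin at its underside
- weight: small brass scale weight, 40 mm across, 26 mm high; a bystander, leave it alone. Origin at its underside
- spatula: spatula lying flat; a bystander, leave it alone. Origin at its underside
Mind the look-alikes: they are no part of the job. Of the things that look like the slab, the larger one is meant.

How it is judged:
On the way, in this order (a step that is already met when the one before it is completed fails the run):
1. the tray's keel has been drawn over the threshold bar (y of keel in the frame of stand above -0.15 m), for 0.1 s.
2. the tray hangs still, centred over the slab, for 3 s (horizontal distance between tray and slab below 0.02 m and value of joint swing between -0.05 and 0.05 rad), for 3 s.
At the end, for the whole second after the job is handed in: the tray's centre is within 20 mm (horizontally) of the slab's centre, the swing stays within 0.05 rad of plumb, the trolley stands still and has been let go (all of step 2 and velocity of joint trolley between -0.02 and 0.02 m/s); the robot touches nothing.
It fails at once if the tray swings wildly (beyond 0.5 rad) (value of joint swing above 0.5 rad or value of joint swing below -0.5 rad).
It fails at once if the robot touches the tray, its hanger or the counterweight (contact force between any of the arm, the fingers and swing above 0.5 N).
It fails at once if the keel, once over, swings back against the far side of the threshold bar (y of keel in the frame of stand above -0.177 m and z of keel in the frame of bar below 0.007 m and distance between keel and bar below 0.013 m).
It fails at once if another thing on the table is knocked away (moved over 30 mm) (distance of any of bowl, jar, cup, carton, weight, spatula from where it was at the start of the episode above 0.03 m).
It also fails if it takes over 43 s, if anything falls off the work surface, if the arm or the gripper's body presses on something with over 40 N, if the wrist force passes 120 N, or if a joint passes its speed limit or range.

## Working session

There is one attempt and no reset: what is moved stays moved. The work goes in short steps, Python scripts to look and compute and a tool call to move; the robot and the scene stay as the last step left them, time stands still between calls to the robot, and variables do not carry over. Pictures are saved under pics/ and viewed, at most 10 in all, crops included, and the job is handed in when it is done.

Besides the shell and the picture viewer there is one more tool, called after ">>>" by a JSON object that holds its "fn" and its "kwargs". servo_tool: Moves the arm, as the interface text tells. Its arguments: {"type":"object","properties":{"moves":{"type":"array"}},"required":["moves"]}

```bash
mkdir -p pics; ls; python3 - <<'E'
from rig import status,cams,bot
import cv2,numpy as np
o=status.get_obs();print(o)
for n in("scene","top"):
    p,d=cams.get_image(n);cv2.imwrite(f"pics/{n}0.png",p[:,:,::-1]);np.savez(f"pics/{n}0.npz",p=p,d=d,**cams.get_calibration(n));print(n,cams.get_calibration(n))
E
```

```text
pics
{'t': 0.0, 'q': array([ 1.22543246e+00,  4.80862276e-01,  1.59687062e+00, -6.93060513e-06,
        1.06510779e+00, -4.66014641e-02]), 'dq': array([-0.00055201,  0.00071994,  0.00151286,  0.00060287,  0.00032966,
        0.00093231]), 'joint_efforts': array([-4.95953762e-03, -9.50609064e+01, -4.30179048e+01, -3.29367622e-04,
        1.16641622e-02, -7.90016372e-06]), 'tcp_pos': array([0.19117016, 0.62084379, 0.25265384]), 'eef_rot': array([-3.14034569e+00, -5.20867577e-05,  2.84283358e+00]), 'force': array([ 0.08122468, -0.07813597, -0.04985181]), 'ft_torque': array([-0.01214293,  0.0364217 , -0.03567349]), 'gripper_force': 0.0, 'opening': 0.08565459079261507}
scene {'mtx': array([[491.93566506,   0.        , 283.22213592],
       [  0.        , 491.93566506, 209.33630853],
       [  0.        ,   0.        ,   1.        ]]), 'cam_to_world': array([[-0.77023505,  0.50238914, -0.39286527,  0.95428911],
       [ 0.63769811,  0.59809605, -0.48540935,  0.59937977],
       [-0.00889322, -0.62440873, -0.78104715,  1.1661609 ],
       [ 0.        ,  0.        ,  0.        ,  1.        ]])}
top {'mtx': array([[415.9575992 ,   0.        , 286.23494581],
       [  0.        , 415.9575992 , 217.10426868],
       [  0.        ,   0.        ,   1.        ]]), 'cam_to_world': array([[ 2.26737993e-02, -9.75007034e-01,  2.21013989e-01,
         2.56971953e-01],
       [-9.99728267e-01, -2.33092548e-02, -2.67174544e-04,
         2.13604942e-03],
       [ 5.41216844e-03, -2.20947874e-01, -9.75270601e-01,
         1.30996640e+00],
       [ 0.00000000e+00,  0.00000000e+00,  0.00000000e+00,
         1.00000000e+00]])}
```

View pics/scene0.png

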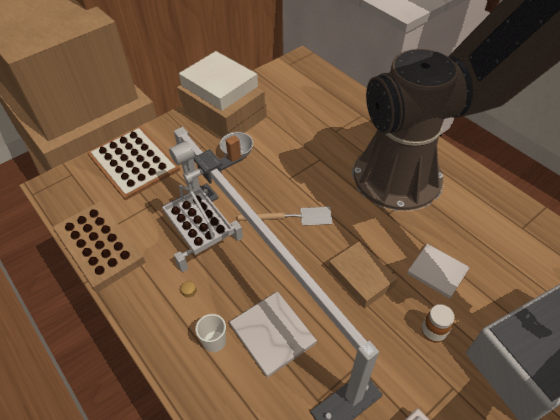

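View pics/top0.png

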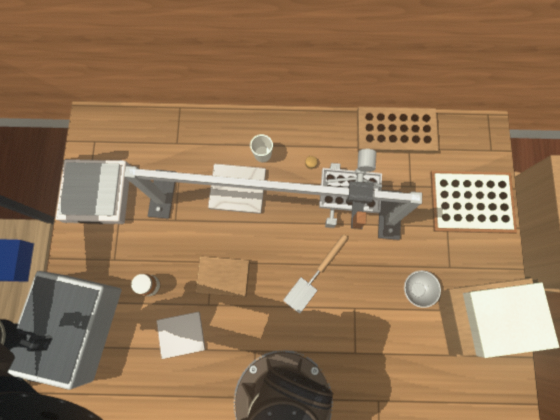

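Candidates for the slab are the marble square at scene (273,333)/top (237,188), the smaller tile at scene (438,270)/top (180,335), and the white lid on a block at scene (218,80). I pick the first: it is the larger one and lies under the tray's path. The trolley's grip is the brown block at scene (233,148)/top (362,215), and the tray hangs at the bar on the right side of the top view.

```bash
cat > h.py <<'E'
import numpy as np,cv2
def cloud(f):
    z=np.load(f) if isinstance(f,str) else f
    d=z['d'];K=z['mtx'];T=z['cam_to_world']
    v,u=np.mgrid[:d.shape[0],:d.shape[1]]
    P=np.stack([(u-K[0,2])/K[0,0]*d,(v-K[1,2])/K[1,1]*d,d],-1)@T[:3,:3].T+T[:3,3]
    P[d==0]=np.nan
    return P,z['p']
E
python3 - <<'E'
from h import *
for n in("scene","top"):
    P,p=cloud(f"pics/{n}0.npz"); x,y,z=P[...,0],P[...,1],P[...,2]
    hsv=cv2.cvtColor(p,cv2.COLOR_RGB2HSV)
    m=(z>.276)&(z<.295)&(x>.3)&(x<.75)&(abs(y)<.5)&(hsv[...,1]<60)
    q=P[m][:,:2].astype(np.float32); vx,vy,x0,y0=cv2.fitLine(q,cv2.DIST_HUBER,0,.01,.01).ravel()
    # keep near line
    dd=abs((q-[x0,y0])@[-vy,vx]);q=q[dd<.012];vx,vy,x0,y0=cv2.fitLine(q,cv2.DIST_HUBER,0,.01,.01).ravel()
    s=(q-[x0,y0])@[vx,vy];print(n,'rail',vx,vy,x0,y0,len(q),'ends',np.array([x0,y0])+s.min()*np.array([vx,vy]),np.array([x0,y0])+s.max()*np.array([vx,vy]),np.median(P[m][:,2]))
    # slab
    m=((z>.012)&(z<.028)&(hsv[...,1]<70)&(hsv[...,2]>110)).astype(np.uint8)
    k,l,st,c=cv2.connectedComponentsWithStats(cv2.morphologyEx(m,cv2.MORPH_OPEN,np.ones((3,3))))
    for i in range(1,k):
        if st[i,4]>150:
            r=cv2.minAreaRect(P[l==i][:,:2].astype(np.float32));print('slab?',c[i].round(),st[i,4],r,np.median(z[l==i]))
    # grip
    m=((z>.30)&(z<.335)&(hsv[...,1]>90)&(x>.3)&(x<.7)&(abs(y)<.5)).astype(np.uint8)
    k,l,st,c=cv2.connectedComponentsWithStats(m)
    for i in range(1,k):
        if st[i,4]>20: r=cv2.minAreaRect(P[l==i][:,:2].astype(np.float32));print('grip?',c[i].round(),st[i,4],r,np.median(z[l==i]),P[l==i].mean(0))
E
```

```text
scene rail 0.07108881 0.99746996 0.58492243 0.13377613 2493 ends [ 0.5510776  -0.34111124] [0.6058239  0.42705098] 0.28417567321928694
slab? [439. 270.] 1140 ((0.18504881858825684, 0.3160307705402374), (0.11469828337430954, 0.1275274008512497), 15.09395694732666) 0.015197575675073516
slab? [272. 333.] 3819 ((0.6456578969955444, 0.16720499098300934), (0.17248067259788513, 0.15011703968048096), 86.07721710205078) 0.01931625215900934
grip? [232. 143.] 159 ((0.4872148036956787, -0.1751251518726349), (0.02655634842813015, 0.028936082497239113), 89.07109832763672) 0.3193660016772131 [ 0.48891202 -0.17261647  0.31658693]
top rail 0.068689175 0.9976381 0.57451016 0.055103164 2109 ends [ 0.547176   -0.34189704] [0.5998802  0.42357662] 0.2849513439430885
slab? [239. 172.] 635 ((0.6966381669044495, 0.15961766242980957), (0.1708061844110489, 0.0440647155046463), 86.3762435913086) 0.02006703142137689
slab? [473. 201.] 2745 ((0.619452953338623, -0.6013789176940918), (0.24350382387638092, 0.18376480042934418), 89.81975555419922) 0.01700866042826199
slab? [236. 199.] 1212 ((0.605897068977356, 0.16572774946689606), (0.16937653720378876, 0.07772283256053925), 86.08726501464844) 0.019859116818580436
slab? [424. 287.] 231 ((0.3371586799621582, -0.41993290185928345), (0.0854884684085846, 0.06734859198331833), 28.286245346069336) 0.020607822635042572
slab? [181. 336.] 1409 ((0.18128831684589386, 0.310779333114624), (0.11321906000375748, 0.1294320821762085), 12.638264656066895) 0.01579233552345305
grip? [360. 218.] 154 ((0.4832761883735657, -0.18047627806663513), (0.024553021416068077, 0.03012225031852722), 86.791748046875) 0.32386259335364337 [ 0.48192369 -0.17901319  0.32124444]
```

```bash
python3 - <<'E'
import cv2
p=cv2.imread("pics/scene0.png")[90:290,130:330];q=cv2.imread("pics/top0.png")[130:250,180:430]
cv2.imwrite("pics/c1.png",cv2.resize(q,None,fx=3.2,fy=3.2,interpolation=2))
E
```

```text
(no output)
```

View pics/c1.png

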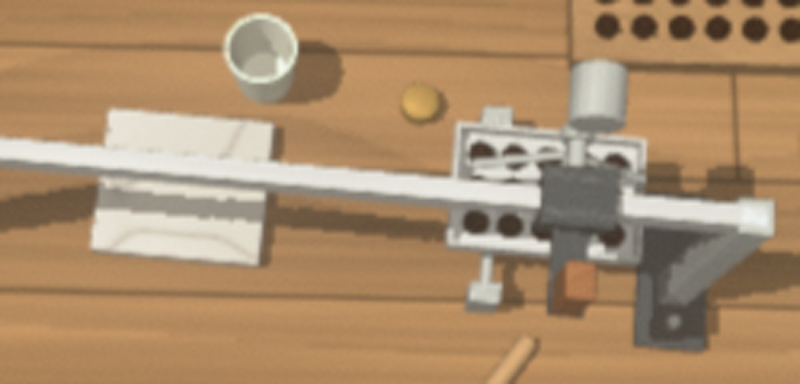

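The crop confirms the orange-brown grip at crop (578,280) and the large veined slab under the rail at crop (185,188). The rail runs along about (0.070, 0.9975). The grip is near (0.485, -0.178), so the trolley is at about 0.054 and the goal value is about 0.408. Now I lift and approach.

>>> {"fn": "servo_tool", "kwargs": {"moves": [-0.02,-0.01,-0.05,0,0,0,-1,-0.07,-0.045,-0.08,0,0,-4,-1,-0.12,-0.08,-0.11,0,0,-8,-1,-0.17,-0.115,-0.13,0,0,-13.1,-1,-0.22,-0.15,-0.147,0,0,-13.1,-1,-0.27,-0.185,-0.147,0,0,-13.1,-1,-0.32,-0.215,-0.147,0,0,-13.1,-1,-0.342,-0.231,-0.147,0,0,-13.1,-1]}}

```text
t: 1.1
tcp_pos: [0.4517, 0.2974, 0.4002]
eef_rot: [-3.141, 0.0, 3.07]
force: [0.1, 0.6, 0.2]
opening: 0.0849
gripper_force: 0.0
```

>>> {"fn": "servo_tool", "kwargs": {"moves": [-0.01,-0.05,0,0,0,0,-1,-0.02,-0.11,0,0,0,0,-1,-0.03,-0.17,0,0,0,0,-1,-0.04,-0.23,0,0,0,0,-1,-0.05,-0.29,0,0,0,0,-1,-0.06,-0.35,0,0,0,0,-1,-0.066,-0.41,0,0,0,0,-1,-0.066,-0.455,0,0,0,0,-1]}}

```text
t: 2.1
tcp_pos: [0.4838, -0.1612, 0.4]
eef_rot: [-3.142, -0.0, 3.07]
force: [0.4, 0.4, 0.4]
opening: 0.0854
gripper_force: 0.0
```

```bash
python3 - <<'E'
from rig import status,cams
from h import *
o=status.get_obs();print(o['t'],o['tcp_pos'],o['eef_rot'])
p,d=cams.get_image("wrist");cv2.imwrite("pics/w1.png",p[:,:,::-1]);np.savez("pics/w1.npz",p=p,d=d,**cams.get_calibration("wrist"))
print(cams.get_calibration("wrist"))
P,_=cloud("pics/w1.npz");hsv=cv2.cvtColor(p,cv2.COLOR_RGB2HSV)
m=((P[...,2]>.31)&(P[...,2]<.335)&(hsv[...,1]>90)).astype(np.uint8)
k,l,st,c=cv2.connectedComponentsWithStats(m)
for i in range(1,k):
    if st[i,4]>50:print(c[i],st[i],cv2.minAreaRect(P[l==i][:,:2].astype(np.float32)),np.median(P[l==i],0))
E
```

```text
2.1 [ 0.48378189 -0.16115375  0.40000602] [-3.14156806e+00 -3.83696159e-04  3.07033450e+00]
{'mtx': array([[330.11703832,   0.        , 285.02212679],
       [  0.        , 330.11703832, 211.39564936],
       [  0.        ,   0.        ,   1.        ]]), 'cam_to_world': array([[ 0.07132024,  0.9596345 ,  0.27205707,  0.4134181 ],
       [ 0.99744979, -0.06787546, -0.0220642 , -0.15943811],
       [-0.00270757,  0.27293689, -0.96202813,  0.52063077],
       [ 0.        ,  0.        ,  0.        ,  1.        ]])}
[255.2197871  231.38071384] [ 238  209   38   48 1597] ((0.4838988780975342, -0.183338925242424), (0.023686403408646584, 0.029214300215244293), 84.90103149414062) [ 0.48026915 -0.18386993  0.3237886 ]
```

View pics/w1.png

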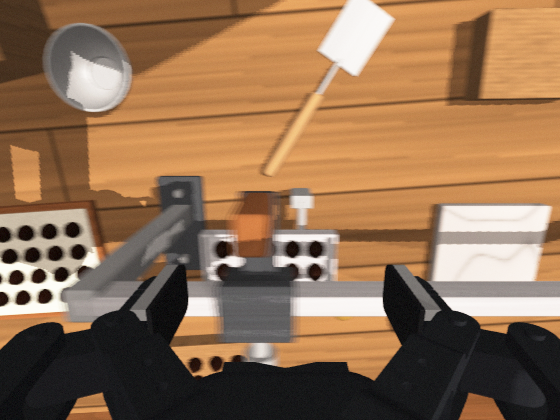

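The wrist view shows the grip at (255,231), measured at (0.484, -0.183). I descend on it with the fingers either side and close.

>>> {"fn": "servo_tool", "kwargs": {"moves": [-0.002,-0.02,0.01,0,0,0,-1,-0.002,-0.02,0.055,0,0,0,-1,-0.002,-0.02,0.096,0,0,0,-1,-0.002,-0.02,0.096,0,0,0,0.3,-0.002,-0.02,0.096,0,0,0,1,-0.002,-0.02,0.096,0,0,0,1,-0.002,-0.02,0.096,0,0,0,1,-0.002,-0.02,0.096,0,0,0,1]}}

```text
t: 3.15
tcp_pos: [0.4855, -0.1791, 0.3059]
eef_rot: [-3.141, 0.003, 3.072]
force: [-0.4, 0.1, 8.2]
opening: 0.0235
gripper_force: 58.5
```

```bash
cat >> h.py <<'E'
O=np.array([.576,.042]);U=np.array([.070,.9975]);N=np.array([.9975,-.070])
def shot(n,f):
    from rig import status,cams
    o=status.get_obs();c=cams.get_calibration(n);p,d=cams.get_image(n)
    np.savez(f"pics/{f}.npz",p=p,d=d,t=o['t'],tcp=o['tcp_pos'],**c);cv2.imwrite(f"pics/{f}.png",p[:,:,::-1])
    return o
def st(P): # stand coords
    q=P[...,:2]-O;return q@N,q@U,P[...,2]
E
python3 - <<'E'
from h import *
for n in("wrist","scene","top"):o=shot(n,n+"2")
print(o['t'],o['tcp_pos'],o['opening'],o['gripper_force'],o['force'],(o['tcp_pos'][:2]-O)@U+.28)
a=np.hstack([cv2.imread("pics/wrist2.png")[100:,60:460],cv2.imread("pics/scene2.png")[60:380,100:500]])
cv2.imwrite("pics/c2.png",a)
E
```

```text
3.25 [ 0.48545627 -0.17910181  0.30593026] 0.02354017626003363 58.475205302238464 [-0.5219591   0.40482761  8.29520763] 0.05311288599458691
```

View pics/c2.png

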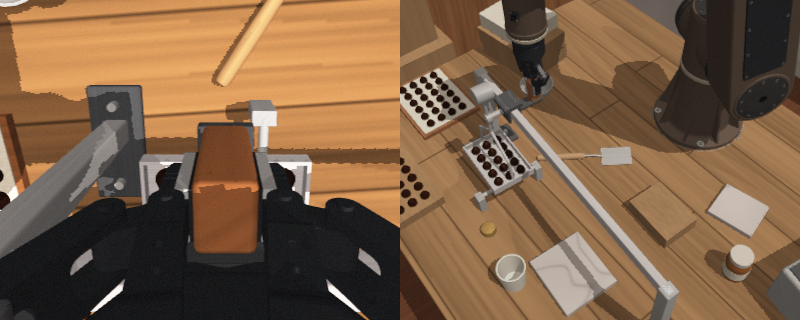

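The grip is held (opening 23.5 mm, 58 N), and the scene crop shows the tray and counterweight clear of the gripper. Now I pull over the bar at about 0.1 m/s.

>>> {"fn": "servo_tool", "kwargs": {"moves": [0,0.004,-0.001,0,0,0,1,0,0.014,-0.002,0,0,0,1,0,0.026,-0.002,0,0,0,1,0,0.0385,-0.002,0,0,0,1,0,0.051,-0.002,0,0,0,1,0,0.0635,-0.002,0,0,0,1,0,0.076,-0.002,0,0,0,1,0,0.0885,-0.002,0,0,0,1]}}

```text
t: 4.3
tcp_pos: [0.4918, -0.0902, 0.3061]
eef_rot: [-3.141, 0.002, 3.072]
force: [11.1, -4.0, -20.2]
opening: 0.0234
gripper_force: 61.6
```

>>> {"fn": "servo_tool", "kwargs": {"moves": [0,0.0125,0,0,0,0,1,0,0.025,0,0,0,0,1,0,0.0375,0,0,0,0,1,0,0.05,0,0,0,0,1,0,0.0625,0,0,0,0,1,0,0.075,0,0,0,0,1,0,0.0875,0,0,0,0,1,0,0.1,0,0,0,0,1]}}

```text
t: 5.3
tcp_pos: [0.4988, 0.0096, 0.3061]
eef_rot: [-3.141, 0.002, 3.072]
force: [11.3, -3.0, -20.2]
opening: 0.0235
gripper_force: 61.6
```

>>> {"fn": "servo_tool", "kwargs": {"moves": [0,0.0125,0,0,0,0,1,0,0.022,0,0,0,0,1,0,0.028,0,0,0,0,1,0,0.03,0,0,0,0,1]}}

```text
t: 5.8
tcp_pos: [0.5009, 0.0394, 0.3061]
eef_rot: [-3.141, 0.002, 3.072]
force: [11.8, -1.9, -19.6]
opening: 0.0237
gripper_force: 61.6
```

```bash
cat >> h.py <<'E'
from scipy.spatial import cKDTree
def pts(f,v):
    P,_=cloud(f);x,y,z=st(P);y=y-(v-.28)
    m=(x>.022)&(x<.125)&(abs(y)<.14)&(z>.085)&(z<.42)&((z<.235)|(z>.315))&~np.isnan(z)
    return np.c_[x[m],y[m],z[m]-.27]
def val(f): return float((np.load(f)['tcp'][:2]-O)@U+.28)
def swing(f,R,p):
    Q=pts(f,val(f));T=cKDTree(Q);g=np.arange(-.5,.501,.01)
    def cost(a):
        c,s=np.cos(a),np.sin(a);r=R@np.array([[1,0,0],[0,c,s],[0,-s,c]]) # +swing: bottom moves to +y
        d=T.query(r)[0];return np.mean(np.minimum(d,.01))
    C=np.array([cost(a) for a in g]);i=np.clip(C.argmin(),1,len(g)-2)
    g2=np.linspace(g[i-1],g[i+1],21);C2=np.array([cost(a) for a in g2])
    k=np.polyfit(g2,C2,2);a=g2[C2.argmin()]
    return a,C2.min()
def ref():
    R=pts("pics/scene2.npz",val("pics/scene2.npz"));return R[::2]
def series(tag,n):
    for i in range(n): shot("scene",f"{tag}_{i}")
    from multiprocessing import Pool
    R=ref();fs=[f"pics/{tag}_{i}.npz" for i in range(n)]
    with Pool() as p:S=p.starmap(swing,[(f,R,0) for f in fs])
    t=np.array([np.load(f)['t'] for f in fs]);v=np.array([val(f) for f in fs])
    np.savez(f"pics/{tag}_s.npz",t=t,v=v,th=np.array([s[0] for s in S]));
    return t,v,np.array(S)
E
python3 - <<'E'
from h import *
R=ref();print(len(R),R[R[:,2]>0].mean(0),R[R[:,2]<0].mean(0))
t,v,S=series("a",28)
for r in zip(t,v,S[:,0],S[:,1]):print("%.3f %.4f %.3f %.4f"%r)
E
```

```text
1304 [0.06330037 0.01176381 0.09332124] [ 0.07302929  0.00927808 -0.1604745 ]
5.800 0.2722 -0.217 0.0026
5.850 0.2723 -0.226 0.0027
5.900 0.2722 -0.223 0.0026
5.950 0.2722 -0.210 0.0026
6.000 0.2721 -0.187 0.0026
6.050 0.2721 -0.156 0.0024
6.100 0.2721 -0.118 0.0024
6.150 0.2721 -0.073 0.0022
6.200 0.2721 -0.025 0.0022
6.250 0.2721 0.024 0.0022
6.300 0.2721 0.074 0.0022
6.350 0.2721 0.117 0.0022
6.400 0.2721 0.157 0.0022
6.450 0.2721 0.187 0.0023
6.500 0.2721 0.209 0.0024
6.550 0.2721 0.223 0.0024
6.600 0.2721 0.223 0.0025
6.650 0.2721 0.214 0.0024
6.700 0.2721 0.198 0.0024
6.750 0.2721 0.167 0.0022
6.800 0.2721 0.131 0.0022
6.850 0.2721 0.090 0.0022
6.900 0.2720 0.041 0.0022
6.950 0.2721 -0.007 0.0022
7.000 0.2721 -0.054 0.0022
7.050 0.2721 -0.102 0.0023
7.100 0.2720 -0.142 0.0024
7.150 0.2721 -0.174 0.0025
```

```bash
cat >> h.py <<'E'
from scipy.optimize import curve_fit,minimize
def fit(tag,Lp=None):
    z=np.load(f"pics/{tag}_s.npz");t,th=z['t'],z['th'];tc=t.mean()
    if Lp is None:
        f=lambda t,a,b,w,c:a*np.cos(w*(t-tc))+b*np.sin(w*(t-tc))+c
        p,_=curve_fit(f,t,th,[.2,.0,4.5,0])
    else:
        w=np.sqrt(9.81/Lp);A=np.c_[np.cos(w*(t-tc)),np.sin(w*(t-tc)),np.ones_like(t)]
        c=np.linalg.lstsq(A,th,rcond=None)[0];p=[c[0],c[1],w,c[2]];f=lambda t,a,b,w,c:a*np.cos(w*(t-tc))+b*np.sin(w*(t-tc))+c
    a,b,w,c=p;print('amp',np.hypot(a,b),'w',w,'Lp',9.81/w**2,'bias',c,'rms',np.std(th-f(t,*p)))
    g=lambda T:(a*np.cos(w*(T-tc))+b*np.sin(w*(T-tc)),w*(b*np.cos(w*(T-tc))-a*np.sin(w*(T-tc))))
    return g,w
def sim(steps,th,om,w,dt=.125,k=25):
    L=9.81/w**2;y=np.r_[0,np.cumsum(steps)];out=[];h=dt/k
    x=L*th;vx=None # bob X=y+L th, X''=-w^2(X-y)
    X=L*th;V=L*om
    for i in range(len(steps)):
        for j in range(k):
            yy=y[i]+(y[i+1]-y[i])*(j+.5)/k
            e=X-yy;X,V=yy+e*np.cos(w*h)+V/w*np.sin(w*h),V*np.cos(w*h)-e*w*np.sin(w*h)
            out.append((X-yy)/L)
    return (X-y[-1])/L,V/L,np.array(out)
def plan(th,om,w,D,n=8):
    from numpy.linalg import lstsq
    E=np.eye(n);b=np.array(sim(np.zeros(n),th,om,w)[:2])
    M=np.array([np.array(sim(e,0,0,w)[:2]) for e in E]).T
    A=np.vstack([M,np.ones(n)]);r=np.r_[-b,D]
    K=np.diff(np.eye(n+2),axis=0)[:,1:-1] # step changes
    H=K.T@K;KKT=np.block([[H,A.T],[A,np.zeros((3,3))]])
    s=lstsq(KKT,np.r_[np.zeros(n),r],rcond=None)[0][:n]
    return s
E
python3 - <<'E'
from h import *
from rig import status
g,w=fit("a");t=status.get_obs()['t'];print(t,g(t))
for wait in range(0,7):
  for n in (8,12,16):
    th,om=g(t+.125*wait);s=plan(th,om,w,.136,n);o=sim(s,th,om,w)[2]
    print(wait,n,(np.cumsum(s)*1000).round(1),abs(o).max().round(3),abs(s).max().round(3))
# tray centre check at ref
R=ref();T=R[R[:,2]<0];print(np.percentile(T[:,1],[0,1,5,50,95,99,100]),np.percentile(T[:,0],[0,5,95,100]))
C=R[R[:,2]>0];print(np.percentile(C[:,1],[0,5,50,95,100]))
E
```

```text
amp 0.2250654488267182 w 4.364248486711564 Lp 0.5150508015612643 bias -0.0006392486447202937 rms 0.001012963954159304
7.2 (np.float64(-0.20227482286218162), np.float64(-0.43069963895005203))
0 8 [  8.    8.6   1.5  -2.8   8.7  42.5  92.5 136. ] 0.239 0.05
0 12 [ -7.5 -15.3 -16.6  -7.3  13.4  42.7  75.1 104.5 125.8 136.7 138.5 136. ] 0.215 0.032
0 16 [ -1.5  -0.6   6.3  21.2  44.4  73.5 104.6 133.  154.6 166.8 169.4 164.4
 155.2 145.7 138.9 136. ] 0.223 0.031
1 8 [ -5.8  -9.7  -4.6  13.3  43.4  80.1 114.4 136. ] 0.223 0.037
1 12 [ -3.6  -3.7   5.1  24.7  53.2  85.7 116.  138.4 149.6 149.9 143.1 136. ] 0.223 0.033
1 16 [  1.8   9.2  24.5  47.8  77.1 108.3 136.8 158.4 170.5 172.8 167.2 157.2
 146.9 139.4 136.1 136. ] 0.224 0.031
2 8 [ -8.9  -7.8  11.2  45.3  84.5 116.6 133.5 136. ] 0.178 0.039
2 12 [  3.5  14.6  34.9  62.7  94.1 123.5 146.  158.3 159.9 153.4 143.5 136. ] 0.178 0.031
2 16 [  5.3  18.5  39.7  67.1  96.8 124.4 145.5 157.6 160.3 155.4 146.4 137.3
 131.4 130.1 132.6 136. ] 0.178 0.03
3 8 [ -0.2  13.8  44.3  83.9 119.9 141.2 144.1 136. ] 0.14 0.04
3 12 [ 11.8  34.3  64.   95.
[... 567 characters left out ...]
5 103.7 110.7 123.9 136. ] 0.172 0.034
5 16 [  8.3  21.2  34.4  44.2  48.3  46.6  41.3  35.5  33.2  37.2  48.8  67.
  88.9 110.3 127.  136. ] 0.201 0.022
6 8 [ 59.2 117.5 144.  136.7 114.1 100.9 111.3 136. ] 0.213 0.059
6 12 [ 22.1  52.1  77.8  91.7  92.1  83.1  72.3  67.5  74.2  92.6 116.9 136. ] 0.214 0.03
6 16 [ 5.800e+00  1.290e+01  1.740e+01  1.710e+01  1.200e+01  4.100e+00
 -2.900e+00 -5.200e+00  1.000e-01  1.430e+01  3.630e+01  6.300e+01
  8.990e+01  1.129e+02  1.286e+02  1.360e+02] 0.22 0.027
[-0.09108771 -0.08621141 -0.08316351  0.01182161  0.09148051  0.09348388
  0.09488835] [0.02242097 0.02756708 0.11832735 0.12052049]
[-0.01721741 -0.00877387  0.01516479  0.02379531  0.02564672]
```

The swing fit gives amplitude 0.225 rad and Lp 0.515 m with a residual of 1 mrad. I wait 4 rows, then make the cancelling move.

>>> {"fn": "servo_tool", "kwargs": {"moves": [0,0,0.001,0,0,0,1,0,0,0.001,0,0,0,1,0,0,0.001,0,0,0,1,0,0,0.001,0,0,0,1]}}

```text
t: 7.7
tcp_pos: [0.5009, 0.0393, 0.306]
eef_rot: [3.141, 0.002, 3.072]
force: [7.1, 1.6, -2.5]
opening: 0.023
gripper_force: 63.8
```

>>> {"fn": "servo_tool", "kwargs": {"moves": [0,0.0177,0,0,0,0,1,0,0.0488,0,0,0,0,1,0,0.0852,0,0,0,0,1,0,0.1178,0,0,0,0,1,0,0.1393,0,0,0,0,1,0,0.147,0,0,0,0,1,0,0.1433,0,0,0,0,1,0,0.136,0,0,0,0,1]}}

```text
t: 8.7
tcp_pos: [0.5106, 0.1753, 0.306]
eef_rot: [3.141, 0.003, 3.072]
force: [6.8, 0.5, -2.9]
opening: 0.0232
gripper_force: 63.8
```

```bash
python3 - <<'E'
from h import *
t,v,S=series("b",24)
for r in list(zip(t,v,S[:,0],S[:,1]))[::3]:print("%.3f %.4f %.3f %.4f"%r)
g,w=fit("b",.515)
P,p=cloud("pics/b_23.npz");x,y,z=st(P)
m=(x>.02)&(x<.13)&(abs(y-.128)<.14)&(z>.075)&(z<.2);print('tray y',np.percentile(y[m],[.5,2,50,98,99.5]),'x',np.percentile(x[m],[1,99]))
P,p=cloud("pics/scene0.npz");x,y,z=st(P);hsv=cv2.cvtColor(p,cv2.COLOR_RGB2HSV)
m=(z>.012)&(z<.028)&(hsv[...,1]<70)&(x>-.05)&(x<.17)&(abs(y-.128)<.12)
print('slab y',np.percentile(y[m],[.5,2,98,99.5]),'x',np.percentile(x[m],[1,99]))
E
```

```text
8.700 0.4084 0.011 0.0022
8.850 0.4076 0.019 0.0022
9.000 0.4078 0.013 0.0022
9.150 0.4078 0.008 0.0022
9.300 0.4078 -0.004 0.0022
9.450 0.4078 -0.012 0.0022
9.600 0.4078 -0.017 0.0022
9.750 0.4078 -0.011 0.0022
amp 0.01675597722525608 w 4.364463734448986 Lp 0.5150000000000001 bias 0.000771511674800272 rms 0.0014163695019473906
tray y [0.03957686 0.04199879 0.13701194 0.21863154 0.21939733] x [0.02154806 0.12033313]
slab y [0.04552047 0.04919498 0.21304048 0.21473354] x [-0.01221026  0.13484242]
```

The residual swing is only 0.017 rad, and the tray (y 0.1295) is centred over the slab (y 0.130). I hold for 3 s, then release and lift.

>>> {"fn": "servo_tool", "kwargs": {"moves": [0,0,0,0,0,0,1,0,0,0,0,0,0,1,0,0,0,0,0,0,1,0,0,0,0,0,0,1,0,0,0,0,0,0,1,0,0,0,0,0,0,1,0,0,0,0,0,0,1,0,0,0,0,0,0,1]}}

```text
t: 10.9
tcp_pos: [0.5105, 0.1747, 0.306]
eef_rot: [3.141, 0.002, 3.072]
force: [7.6, -2.3, -2.9]
opening: 0.0236
gripper_force: 63.8
```

>>> {"fn": "servo_tool", "kwargs": {"moves": [0,0,0,0,0,0,1,0,0,0,0,0,0,1,0,0,0,0,0,0,1,0,0,0,0,0,0,1,0,0,0,0,0,0,1,0,0,0,0,0,0,1,0,0,0,0,0,0,1,0,0,0,0,0,0,1]}}

```text
t: 11.9
tcp_pos: [0.5105, 0.1747, 0.306]
eef_rot: [3.141, 0.002, 3.072]
force: [6.9, -1.9, -1.9]
opening: 0.0232
gripper_force: 63.8
```

>>> {"fn": "servo_tool", "kwargs": {"moves": [0,0,0,0,0,0,1,0,0,0,0,0,0,1,0,0,0,0,0,0,1,0,0,0,0,0,0,0.3,0,0,0,0,0,0,0,0,0,0,0,0,0,-1,0,0,0,0,0,0,-1,0,0,0,0,0,0,-1]}}

```text
t: 12.9
tcp_pos: [0.5095, 0.1748, 0.3053]
eef_rot: [3.142, -0.0, 3.071]
force: [0.6, -0.0, 0.1]
opening: 0.0857
gripper_force: 0.0
```

>>> {"fn": "servo_tool", "kwargs": {"moves": [0,0,-0.01,0,0,0,-1,0,0,-0.03,0,0,0,-1,0,0,-0.06,0,0,0,-1,0,0,-0.09,0,0,0,-1,0,0,-0.1,0,0,0,-1,0,0,-0.1,0,0,0,-1]}}

```text
t: 13.65
tcp_pos: [0.5097, 0.1748, 0.4056]
eef_rot: [3.141, 0.001, 3.071]
force: [-0.5, -0.4, -0.5]
opening: 0.0854
gripper_force: 0.0
```

```bash
python3 - <<'E'
from h import *
t,v,S=series("c",20)
print(t[0],v[0],S[:,0].round(3),S[0,1])
P,p=cloud("pics/c_10.npz");x,y,z=st(P)
m=(x>.02)&(x<.13)&(abs(y-.128)<.14)&(z>.075)&(z<.2);print('tray y',np.percentile(y[m],[.5,2,98,99.5]))
from rig import status;print(status.get_obs())
E
```

```text
13.65 0.4078637113079361 [-0.009 -0.01  -0.012 -0.013 -0.013 -0.015 -0.013 -0.013 -0.009 -0.007
 -0.003  0.     0.004  0.006  0.011  0.01   0.012  0.016  0.018  0.018] 0.002164126793687159
tray y [0.04038017 0.04202128 0.21893233 0.21973029]
{'t': 14.65, 'q': array([ 2.74172606e-01,  1.97090028e-01,  1.63866895e+00,  2.33746985e-05,
        1.30574536e+00, -1.22643346e+00]), 'dq': array([-0.00019338, -0.00121654,  0.00187174,  0.0008493 , -0.00087004,
       -0.00163545]), 'joint_efforts': array([-3.23358305e-03, -7.05802488e+01, -4.85426009e+01, -1.39504587e-03,
       -2.26791217e-04, -1.81982062e-05]), 'tcp_pos': array([0.50955228, 0.17479824, 0.40535115]), 'eef_rot': array([3.14154160e+00, 7.55163885e-05, 3.07139627e+00]), 'force': array([-0.04787698,  0.1538316 ,  0.44161699]), 'ft_torque': array([-0.02811487,  0.06436788, -0.01336073]), 'gripper_force': 0.0, 'opening': 0.08469456713938484}
```

View pics/c_19.png

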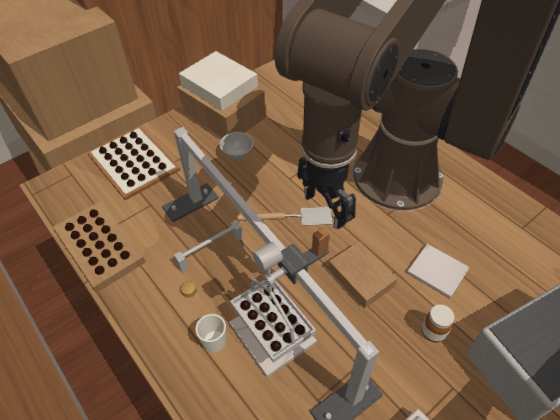

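The picture shows the tray over the slab at (273,320) and the grip free at (320,243). The swing is about 0.016 rad and nothing else has moved, so I hand the job in.

```bash
python3 -c "
from rig import bot
print(bot.job_done())"
```

```text
the job is handed in; nothing more can be done
None
```

The job is handed in at about 14.7 s: the tray hangs within a few millimetres of the slab's centre, swinging no more than about 0.02 rad; I held it there for over 3 s and let go of the grip, though the hand-in gave no verdict.

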